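Fit up a pipe for tacking in a welding booth

TASK

Three lengths of pipe hang on the hooks of the bench rack. Lift off the one with the same diameter as the pipe clamped in the angle-iron jig, lower it into the jig's V in line with that pipe, slide it along until the two ends butt together ready for tacking, and let go. Leave the other two pipes hanging on their hooks and do not disturb the chipping hammer and the grinder on the bench.

Things in the scene. Friction and masses are not known exactly. Their poses are not given: they have to be found in the camera images.
- rack: Bench rack of grey square tube, bolted down: cross bar 380 mm long, 25 mm square, top 228 mm up, on two uprights at its ends. Three hooks stick out of its front face 120 mm apart, at y = -120, 0 and +120 mm; any hook may hold any pipe. Origin at bench level under the middle of the bar's front face; x points from the hooks' tips back to the bar, y along the bar, z up.
- hook_tip (a point): Top of the upturned tip of the rack's middle hook; axes as the rack's; the other hooks are alike. Each is a steel rod of 10 mm diameter: level for 130 mm from the bar, axis 215 mm up, then turned up so that this point lies 14 mm above the top of the level part. Its outermost point is 143 mm in front of the bar.
- pipe: The pipe to be fitted: steel, 48.3 mm outside diameter, 41 mm bore, 100 mm long, about 0.4 kg, hanging level with a hook's rod through it, its bore's top on the rod: it must rise over 14 mm to pass the tip and at most 30 mm before its bore's bottom meets the rod. Origin at its middle, on its axis; x along its axis; ends alike; it may be rolled about x.
- pipe_slim: Another hanging pipe, not wanted: steel, 33.7 mm outside diameter, 100 mm long. Origin and axes as for the pipe.
- pipe_wide: Another hanging pipe, not wanted: steel, 60.3 mm outside diameter, 100 mm long. Origin and axes as for the pipe.
- jig: Jig fixed to the bench: a 35 x 35 x 4 mm angle iron, 90 degree V up, 260 mm long, on two feet. Its edges are 72 mm above the bench and 25 mm either side of the V's middle, so a pipe lying in it stands free on both sides from 75 mm up. Friction in the V: 2 to 6 N under the pipe's own weight, more if pressed down. Origin at bench level under its middle, x along the V towards the clamped end, z up.
- joint_face (a point): Centre of the free end face of the clamped pipe (48.3 x 100 mm), 85 mm up; axes as the jig's: x runs into the clamped pipe. 150 mm of empty V lies on the -x side. A 48.3 mm pipe lying in the V has its axis on this point's x axis. The F-clamp's upright red handle stands 66 mm along +x and is 253 mm high; its steel bar is 56 mm to the +y side.
- hammer: Bystander: steel chipping hammer with coiled handle, 260 mm long, head 170 mm across and 26 mm high, lying on the bench. Origin on the bench under its middle, x along the handle towards the head.
- grinder: Bystander: teal and black angle grinder lying on the bench beyond the jig and rack, about 300 mm long and 130 mm high. Origin on the bench under its middle, y along its body towards the disc.
Mind the look-alikes: they are no part of the job. What is shaped like the pipe but orange is not meant.

How it is judged:
On the way, in this order (a step that is already met when the one before it is completed fails the run):
1. The matching pipe is held in the gripper, off its hook and clear of the rack (height (world z) of pipe above 0.12 m and contact force between the fingers and pipe above 0.5 N and contact force between pipe and rack below 0.05 N and (x of pipe in the frame of rack below -0.19 m or y of pipe in the frame of rack below -0.25 m or y of pipe in the frame of rack above 0.25 m)), for 0.1 s.
2. The pipe has been lowered into the V in the gripper (not dropped in), in line with the clamped pipe (contact force between the fingers and pipe above 0.5 N and x of pipe in the frame of joint_face between -0.16 and -0.045 m and y of pipe in the frame of joint_face between -0.006 and 0.006 m and z of pipe in the frame of joint_face between -0.006 and 0.006 m and angle between the x axis of pipe and the x axis of joint_face, either way round below 0.1 rad), for 0.1 s.
At the end, for the whole second after the job is handed in: The 48 mm pipe lies still in the V of the jig, in line with the clamped pipe (within 3 mm and 0.04 rad), its end butted against the clamped pipe's with a gap of at most 3 mm; the other two pipes still hang on their hooks and the hammer and grinder are where they were (within 30 mm) (x of pipe in the frame of joint_face between -0.053 and -0.047 m and y of pipe in the frame of joint_face between -0.003 and 0.003 m and z of pipe in the frame of joint_face between -0.003 and 0.003 m and angle between the x axis of pipe and the x axis of joint_face, either way round below 0.04 rad and linear speed of pipe below 0.01 m/s and distance of each of pipe_slim, pipe_wide, hammer, grinder from where it was at the start of the episode below 0.03 m); the robot touches nothing.
It fails at once if another pipe knocked along or off its hook (distance of any of pipe_slim, pipe_wide from where it was at the start of the episode above 0.04 m).
It fails at once if the hammer or the grinder disturbed (distance of any of hammer, grinder from where it was at the start of the episode above 0.04 m).
It also fails if it takes over 48 s, if anything falls off the work surface, if the arm or the gripper's body presses on something with over 40 N, if the wrist force passes 120 N, or if a joint passes its speed limit or range.

ROBOT

A 6-joint arm with a two-finger parallel gripper is mounted at the origin on the work surface. World frame = base frame: x ahead of the robot, y to its left, z up, the work surface at z = 0. Lengths are in m, angles in rad, forces in N, time in s.
With the tool pointing down it reaches from about 0.35 to 0.85 m from the base axis. Payload 8.1 kg.
Tool frame: the origin (TCP) lies on the centre line of the jaws, within the pads' length; the fingertips stand 17 mm ahead of it and the grasp point (between the pads) lies 2 mm behind it; z points along the fingers, y is the line along which they close (so a half turn about z gives the same grasp; the last joint's range is limited). The gripper opens to 93 mm and grips with 3 to 60 N. Pads are 15 mm wide; open, the fingers measure 128 mm over their backs; the gripper's body (75 mm by 188 mm) begins 65 mm behind the grasp point.
Start: joints at [-1.226, 0.13, 1.488, -0, 1.523, -0.085], TCP at [0.25, -0.545, 0.236] pointing down, gripper open.
Joint ranges: [-2.96, 2.96], [-0.89, 2.26], [0.02, 2.5], [-1.34, 4.48], [0, 2.73], [-2.66, 2.66]. Speed limits (rad/s): [2.39, 2.39, 2.79, 3.14, 3.14, 3.14].

INTERFACE

Orientations are given as a rotation vector (axis times angle).
In Python, from plant import telemetry, viewer, order gives the robot as it stands.
- The arm moves only by the tool send_rows, never from a script. Its argument "plan" is a list that holds one entry, the list of rows, each a list of 5 numbers: the closure, from -1 (fully open) to 1 (shut), then the shift along the world's x, y, z normalised to -1 to 1, where 1 is 0.2 m, then the turn about the world's z normalised to -1 to 1, where 1 is 60 degrees. A call has 1 to 20 rows; each row is the pose to reach, as a shift and turn from the pose commanded when the call began; what a row does not reach only later rows make up. A row lasts 1/12 s, in which the tool goes at most 41.7 mm and 7.16 degrees, less where a joint would pass 70% of its speed; a pose out of reach is approached as far as the arm can. A call with a number of a shift or a turn outside -1 to 1 is refused whole. A call with a gripper value outside its range is refused whole. The fingers move at their own pace and stop on an object; "force" is the grip in N (left out, the last holds). Time passes only in rows, so rows that repeat a pose let the fingers close. It gives the time, the measured TCP pose, the force, the opening and the grip force at its end, in the units of the state.
- telemetry.read_state(): the state, without advancing time (a new reading comes with each control period).
- viewer.read_camera(name): name is "side" or "top" or "wrist"; returns (picture, depth): 384x512x3 uint8, blue, green, red; 384x512 float32, m along the optical axis (not along the pixel's ray), 0 where there is no reading.
- viewer.calibration(name): a dict with "camera_matrix" (3x3 intrinsics, pixels), "extrinsics" (4x4, takes a point from camera to world coordinates); the wrist camera has in their place "hand_eye" (4x4, takes a point from camera to tool coordinates, whose origin is the TCP and whose axes are the flange's). Camera axes: x right, y up, looking along -z (the intrinsics and any distortion apply to the point x, -y, -z); pixel columns grow to the right and rows downward; lengths in m; the calibration is good to about 2 mm. A picture is of the moment at which its call begins: read the wrist's pose just before it. calibration takes no time and is no camera call.
- order.close_job(): hands the job in; it is judged then, once.
The state is a dict: "t": time; "q": joint angles; "dq": joint speeds; "joint_torque": joint torques, N m; "tool_pos": TCP position; "orientation": TCP orientation; "force": force on the tool from outside, world axes, zero at the start; "wrist_torque": the same for the moment, N m; "opening": finger opening in m; "gripper_force": force on a finger pad.
Only numpy, scipy, OpenCV 4.12 (cv2) and the standard library are available. Lean on these libraries where they do the work, as an engineer would, in place of code of your own. Each camera call takes 0.05 s, during which the arm holds its last target. There are 200 camera calls.

## Working session

There is one attempt and no reset: what is moved stays moved. The work goes in short steps, Python scripts to look and compute and a tool call to move; the robot and the scene stay as the last step left them, time stands still between calls to the robot, and variables do not carry over. Pictures are saved under pics/ and viewed, at most 10 in all, crops included, and the job is handed in when it is done.

Besides the shell and the picture viewer there is one more tool, called after "Emit:" as name([rows], argument=value, ...), one row to a line, values as JSON. send_rows: Moves the arm, as the interface text tells. Scaled input: -1 to 1 covers 0.2 m each way for a shift and 60 degrees each way for a turn. Its arguments: {"type":"object","properties":{"plan":{"type":"array"},"force":{"type":"number"}},"required":["plan"]}

```bash
ls; mkdir -p pics; cat > h.py <<'E'
import numpy as np, cv2
from plant import telemetry, viewer, order
def cloud(name):
    st=telemetry.read_state(); im,d=viewer.read_camera(name); c=viewer.calibration(name)
    im=np.array(im);d=np.array(d);K=np.array(c["camera_matrix"])
    v,u=np.mgrid[0:384,0:512]
    uv=cv2.undistortPoints(np.stack([u,v],-1).reshape(-1,1,2).astype(np.float64),K,np.array(c["distortion"],float) if "distortion" in c else None).reshape(384,512,2)
    P=np.stack([uv[...,0]*d,-uv[...,1]*d,-d],-1)
    if "extrinsics" in c: T=np.array(c["extrinsics"])
    else:
        B=np.eye(4);B[:3,:3]=cv2.Rodrigues(np.array(st["orientation"],float))[0];B[:3,3]=st["tool_pos"];T=B@np.array(c["hand_eye"])
    return im,d,P@T[:3,:3].T+T[:3,3],T,K
E
python3 - <<'E'
from h import *
s=[cloud(n) for n in("side","top")]
for n,x in zip(("side","top"),s): cv2.imwrite(f"pics/{n}1.png",x[0]); np.savez(f"{n}1.npz",im=x[0],d=x[1],P=x[2],T=x[3],K=x[4]); print(n,x[3].round(3).tolist(),x[4].tolist(),viewer.calibration(n).keys())
print(telemetry.read_state())
E
```

```text
pics
side [[-0.844, 0.308, -0.439, 0.031], [-0.536, -0.511, 0.672, 0.82], [-0.017, 0.803, 0.596, 0.846], [0.0, 0.0, 0.0, 1.0]] [[496.7889112514142, 0.0, 258.6542479849904], [0.0, 496.7889112514142, 204.1255011640006], [0.0, 0.0, 1.0]] dict_keys(['camera_matrix', 'extrinsics'])
top [[0.01, 0.996, -0.091, 0.446], [-1.0, 0.01, -0.003, 0.045], [-0.002, 0.091, 0.996, 1.269], [0.0, 0.0, 0.0, 1.0]] [[487.09527943722196, 0.0, 250.43886735575026], [0.0, 487.09527943722196, 191.29235816587686], [0.0, 0.0, 1.0]] dict_keys(['camera_matrix', 'extrinsics'])
{'t': 0.1, 'q': array([-1.22640620e+00,  1.31083834e-01,  1.48913952e+00, -2.14130155e-05,
        1.52302130e+00, -8.53804977e-02]), 'dq': array([ 0.00123191, -0.00160226, -0.001892  , -0.00060798, -0.00075448,
        0.00128709]), 'joint_torque': array([ 1.26430881e-03, -5.61344039e+01, -4.93095088e+01,  7.70885730e-02,
        2.91268551e-02, -6.70672648e-05]), 'tool_pos': array([ 0.24985845, -0.54497184,  0.23471036]), 'orientation': array([-3.06774054e+00, -6.69551572e-01,  3.68244652e-04]), 'force': array([-0.23963295,  0.87211961,  0.84746694]), 'wrist_torque': array([-0.0406133 ,  0.00437693,  0.01733022]), 'gripper_force': 0.0, 'opening': 0.09285456584093199}
```

View pics/side1.png

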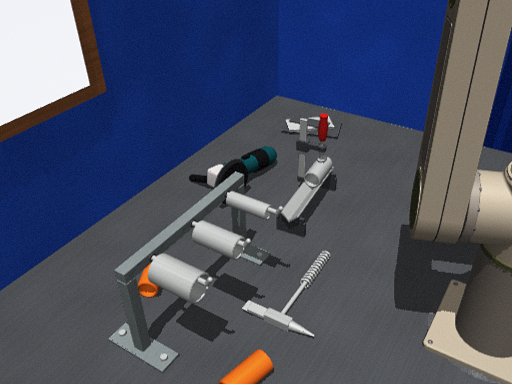

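View pics/top1.png

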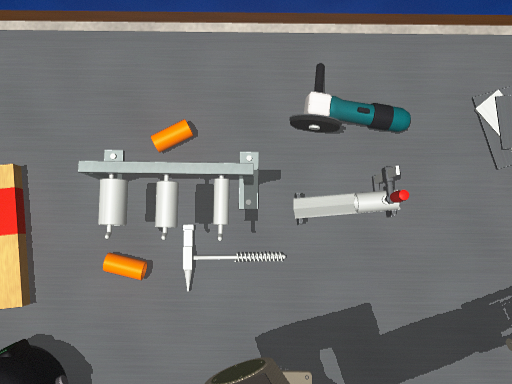

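Side view: three hanging pipes, at (182,278), (219,240) and (251,205). The jig's clamped pipe is at (318,172) beside the red handle. Top view: the same pipes at (113,202), (166,204) and (221,200), and the clamped pipe at (375,203). The orange ones are decoys. Now I'll measure diameters and poses.

```bash
cat > m.py <<'E'
from h import *
z=np.load("top1.npz");P=z["P"];im=z["im"]
hsv=cv2.cvtColor(im,cv2.COLOR_BGR2HSV)
def ana(box,zlo,zhi,nm):
    u0,v0,u1,v1=box;Q=P[v0:v1,u0:u1].reshape(-1,3);S=hsv[v0:v1,u0:u1,1].ravel()
    Q=Q[(Q[:,2]>zlo)&(Q[:,2]<zhi)&(S<60)]
    (c,wh,a)=cv2.minAreaRect(Q[:,:2].astype(np.float32)*1000)
    pts=cv2.boxPoints((c,wh,a))
    e=pts[1]-pts[0];f=pts[2]-pts[1];L=e if np.hypot(*e)>np.hypot(*f) else f
    print(nm,len(Q),"c",np.round(c,1),"size",np.round(wh,1),"dir",np.round(np.degrees(np.arctan2(L[1],L[0])),2),"z",np.percentile(Q[:,2],[2,50,98]).round(4))
    return Q
ana((92,174,135,229),.198,.26,"A");ana((150,174,182,230),.185,.26,"B");ana((207,174,236,227),.185,.26,"C")
ana((350,185,388,222),.085,.12,"clamped")
ana((285,190,358,222),.055,.08,"V")
ana((75,155,260,175),.215,.24,"bar")
for b in((104,231,113,240),(159,231,168,240),(215,229,225,242)):
    Q=P[b[1]:b[3],b[0]:b[2]].reshape(-1,3);Q=Q[Q[:,2]>.19];print("hook",Q.mean(0).round(4) if len(Q) else 0,Q.min(0).round(4),Q.max(0).round(4))
E
python3 m.py
python3 - <<'E'
import cv2,numpy as np
a=cv2.imread("pics/top1.png")
cv2.imwrite("pics/crop1.png",np.vstack([cv2.resize(a[150:250,80:260],None,fx=4,fy=4,interpolation=2)[:360],cv2.resize(a[170:230,270:420],None,fx=4,fy=4,interpolation=2)[:, :].copy() if 0 else cv2.copyMakeBorder(cv2.resize(a[170:230,270:420],None,fx=4,fy=4,interpolation=2),0,0,0,120,0)]))
E
```

```text
A 1283 c [518.7 351.1] size [ 59.7 118.2] dir -0.71 z [0.2005 0.2186 0.2253]
B 1107 c [519.1 235.4] size [ 70.3 120.9] dir -0.35 z [0.2016 0.2192 0.2257]
C 774 c [522.7 112.8] size [ 60.6 112.9] dir -0.69 z [0.2083 0.2198 0.225 ]
clamped 584 c [ 532.1 -243.1] size [48.1 72.5] dir -84.5 z [0.0877 0.1048 0.1158]
V 1059 c [ 517.5 -136.6] size [ 67.  160.3] dir -89.74 z [0.0554 0.0652 0.0743]
bar 2127 c [591.1 232.7] size [ 28.3 379.5] dir -89.72 z [0.2189 0.2267 0.2308]
hook [0.446  0.3514 0.2259] [0.4383 0.3478 0.2105] [0.4533 0.3558 0.2361]
hook [0.4458 0.2321 0.2263] [0.4374 0.2275 0.2157] [0.4545 0.2379 0.2345]
hook [0.4492 0.1125 0.2236] [0.4365 0.1079 0.2137] [0.46   0.1172 0.2375]
```

View pics/crop1.png

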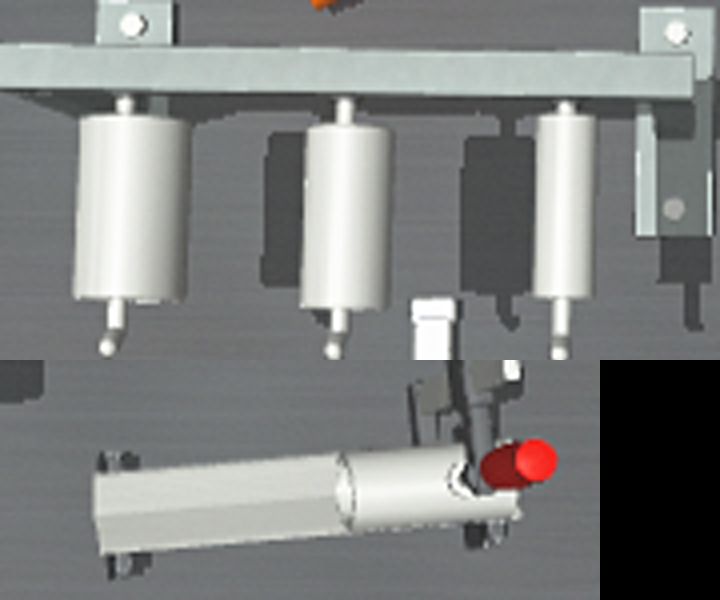

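The crop shows the middle pipe B at top (166,204). It fits: its width is about 48 mm, like the clamped pipe. A is 60 mm, C is 34 mm, and the orange decoys lie on the bench. Now I'll fit the axes precisely.

```bash
cat > fit.py <<'E'
from h import *
from scipy.optimize import least_squares
def cyl(Q,along,r,nm,tol=.008):
    # axis: other horizontal coord o = a+b*s, z = c+d*s
    o=1-along;s0=np.median(Q[:,along]);s=Q[:,along]-s0
    def res(p,Q=Q,s=s,r_=None):
        return np.hypot((Q[:,o]-p[0]-p[1]*s)/np.hypot(1,p[1]),Q[:,2]-p[2]-p[3]*s)-p[4]
    p0=[np.median(Q[:,o]),0,np.median(Q[:,2])-.02,0,r]
    f=least_squares(res,p0,loss="soft_l1",f_scale=.001);k=abs(f.fun)<tol
    e=np.abs(res(f.x));k=e<.004
    print(nm,len(Q),k.sum(),"s0",s0.round(4),"p",f.x.round(4),"ends",np.percentile(Q[k,along],[0,.5,1,99,99.5,100]).round(4),"rms",np.median(e).round(4))
    return f.x,s0
if __name__=="__main__":
  for cam in("top","side"):
    z=np.load(cam+"1.npz");P=z["P"].reshape(-1,3);sat=cv2.cvtColor(z["im"],cv2.COLOR_BGR2HSV)[...,1].ravel()
    g=sat<60
    def box(x,y,zz): return P[g&(P[:,0]>x[0])&(P[:,0]<x[1])&(P[:,1]>y[0])&(P[:,1]<y[1])&(P[:,2]>zz[0])&(P[:,2]<zz[1])]
    for nm,yc in(("A",.351),("B",.232),("C",.112)): cyl(box((.462,.566),(yc-.04,yc+.04),(.15,.24)),0,.024,cam+nm)
    cyl(box((.49,.57),(-.253,-.195),(.078,.118)),1,.024,cam+"clamped")
    for side in(0,1):
        for y0 in(-.19,-.15,-.11,-.08): 
            q=box((.47,.57),(y0,y0+.02),(.062,.082)); print("Vedge",cam,y0,q[:,0].min().round(4),q[:,0].max().round(4),np.median(q[:,2]).round(4)) if side==0 and len(q) else 0
E
python3 fit.py
```

```text
topA 1294 1259 s0 0.5159 p [ 0.3524 -0.0085  0.1932  0.0046  0.0298] ends [0.464  0.4682 0.4682 0.5651 0.5655 0.5659] rms 0.001
topB 1046 1020 s0 0.5125 p [ 0.2325 -0.0081  0.1995 -0.0006  0.0237] ends [0.463  0.4633 0.4636 0.5623 0.5625 0.5644] rms 0.001
topC 699 680 s0 0.5158 p [ 0.1125 -0.0013  0.2061  0.0107  0.0164] ends [0.462  0.465  0.4663 0.5655 0.5658 0.5659] rms 0.001
topclamped 389 377 s0 -0.2296 p [ 0.531  -0.1021  0.0856 -0.0051  0.0233] ends [-0.2529 -0.2528 -0.2524 -0.2067 -0.206  -0.205 ] rms 0.0012
Vedge top -0.19 0.5016 0.5512 0.068
Vedge top -0.15 0.4986 0.5457 0.0683
Vedge top -0.11 0.4933 0.5429 0.0689
Vedge top -0.08 0.4906 0.5402 0.0691
sideA 1862 1841 s0 0.5025 p [ 0.354  -0.009   0.1947 -0.0006  0.0286] ends [0.4628 0.4656 0.4659 0.5635 0.564  0.5653] rms 0.0009
sideB 1210 1200 s0 0.5031 p [ 0.2341 -0.0025  0.2006 -0.0036  0.0226] ends [0.4621 0.4622 0.4624 0.5602 0.5604 0.5634] rms 0.0009
sideC 691 670 s0 0.5108 p [ 0.114  -0.0038  0.2068  0.0049  0.0158] ends [0.4634 0.4663 0.4678 0.5644 0.5651 0.5656] rms 0.001
sideclamped 213 210 s0 -0.2247 p [ 0.5285 -0.0988  0.0862  0.0134  0.0222] ends [-0.2527 -0.2525 -0.2521 -0.2035 -0.2031 -0.2025] rms 0.0009
Vedge side -0.19 0.4992 0.5514 0.0683
Vedge side -0.15 0.4965 0.5436 0.0682
Vedge side -0.11 0.4934 0.5415 0.0691
Vedge side -0.08 0.4892 0.5387 0.0677
```

Emit:
send_rows([
  [[-1,0,0,0.47,0],[-1,0,0,0.47,0],[-1,0,0,0.47,-0.2],[-1,0.435,1,0.47,-0.41],[-1,0.435,1,0.47,-0.41],[-1,0.435,1,0.47,-0.41],[-1,0.435,1,0.47,-0.41],[-1,0.435,1,0.47,-0.41],[-1,0.435,1,0.47,-0.41],[-1,0.435,1,0.47,-0.41],[-1,0.435,1,0.47,-0.41]],
], force=30)

```text
t: 1.02
tool_pos: [0.3371, -0.3453, 0.3296]
orientation: [3.141, 0.003, -0.0]
force: [0.8, -1.1, 0.0]
opening: 0.0929
gripper_force: 0.0
```

Emit:
send_rows([
  [[-1,0.435,1,0,0],[-1,0.435,1,0,0],[-1,0.435,1,0,0],[-1,0.435,1,0,0],[-1,0.435,1,0,0],[-1,0.435,1,0,0],[-1,0.435,1,0,0],[-1,0.435,1,0,0]],
])

```text
t: 1.68
tool_pos: [0.424, -0.1466, 0.3293]
orientation: [3.141, 0.001, -0.002]
force: [0.7, 0.5, -0.3]
opening: 0.0931
gripper_force: 0.0
```

Emit:
send_rows([
  [[-1,0.435,1,0,0],[-1,0.435,1,0,0],[-1,0.435,1,0,0],[-1,0.435,1,0,0],[-1,0.435,1,0,0],[-1,0.435,1,0,0],[-1,0.435,1,0,0],[-1,0.435,1,0,0]],
])

```text
t: 2.35
tool_pos: [0.5113, 0.0526, 0.3291]
orientation: [3.141, -0.001, -0.002]
force: [-1.1, -0.7, -0.5]
opening: 0.093
gripper_force: 0.0
```

Emit:
send_rows([
  [[-1,0,0.89,0,0],[-1,0,0.89,0,0],[-1,0,0.89,0,0],[-1,0,0.89,0,0],[-1,0,0.89,0,0],[-1,0,0.89,0,0],[-1,0,0.89,0,0],[-1,0,0.89,0,0],[-1,0,0.89,0,0],[-1,0,0.89,0,0]],
])

```text
t: 3.18
tool_pos: [0.5115, 0.2307, 0.3299]
orientation: [3.141, -0.003, 0.001]
force: [0.9, -0.5, -0.2]
opening: 0.0928
gripper_force: 0.0
```

```bash
python3 - <<'E'
from h import *
from fit import cyl
im,d,P,T,K=cloud("wrist");cv2.imwrite("pics/w1.png",im)
s=telemetry.read_state();print(s["t"],s["tool_pos"],s["orientation"],s["q"],s["force"])
Q=P.reshape(-1,3);
for yc in(.352,.233,.113):
    k=(abs(Q[:,1]-yc)<.034)&(Q[:,0]>.44)&(Q[:,0]<.564)&(Q[:,2]>.16)&(Q[:,2]<.24)
    if k.sum()>100: cyl(Q[k],0,.024,f"w{yc}")
E
```

```text
3.2333 [0.51144467 0.23108054 0.32986028] [ 3.14151165e+00 -2.50335862e-03  6.78766714e-04] [ 3.33149858e-01  5.27051681e-03  1.44906270e+00 -2.18624431e-04
  1.68687737e+00  1.90551455e+00] [-0.29668582  0.40345644 -0.69992991]
w0.352 6316 6300 s0 0.5217 p [ 0.3526 -0.0036  0.1944  0.0011  0.0301] ends [0.4628 0.4701 0.471  0.5633 0.5638 0.564 ] rms 0.0004
w0.233 5423 5335 s0 0.5166 p [ 0.2326 -0.0028  0.201   0.0029  0.0237] ends [0.4451 0.4487 0.4507 0.5635 0.5637 0.564 ] rms 0.0004
w0.113 3672 3666 s0 0.5218 p [ 0.1127 -0.0038  0.2074  0.0017  0.0167] ends [0.4657 0.4717 0.4729 0.5632 0.5633 0.564 ] rms 0.0004
```

View pics/w1.png

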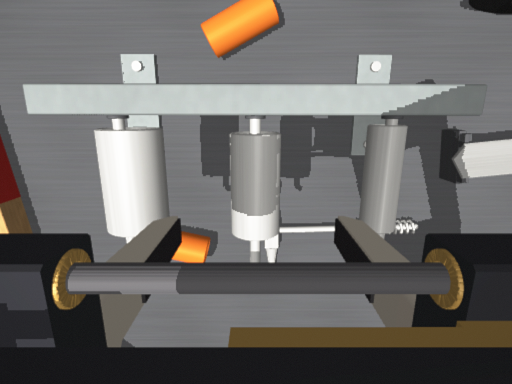

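The wrist view shows pipe B at column 255, centred between the fingers, with its neighbours at 132 and 383 clear. I'll descend and grip.

Emit:
send_rows([
  [[-1,0,0.007,-0.2,0],[-1,0,0.007,-0.4,0],[-1,0,0.007,-0.5,0],[-1,0,0.007,-0.6,0],[-1,0,0.007,-0.6,0],[-1,0,0.007,-0.6,0],[1,0,0.007,-0.6,0],[1,0,0.007,-0.6,0],[1,0,0.007,-0.6,0],[1,0,0.007,-0.6,0],[1,0,0.007,-0.6,0],[1,0,0.007,-0.6,0],[1,0,0.007,-0.6,0],[1,0,0.007,-0.6,0]],
], force=30)

```text
t: 4.4
tool_pos: [0.511, 0.234, 0.2097]
orientation: [3.142, 0.001, 0.0]
force: [0.0, -0.4, 1.2]
opening: 0.0476
gripper_force: 30.0
```

Emit:
send_rows([
  [[1,0,0,0.05,0],[1,0,0,0.11,0],[1,0,0,0.11,0],[1,0,0,0.11,0]],
])

```text
t: 4.73
tool_pos: [0.5118, 0.2342, 0.2331]
orientation: [-3.141, -0.001, -0.004]
force: [0.1, -0.7, -3.5]
opening: 0.0475
gripper_force: 30.0
```

```bash
python3 - <<'E'
from h import *
from fit import cyl
s=telemetry.read_state();print(s["t"],s["tool_pos"],s["force"],s["opening"],s["gripper_force"])
im,d,P,T,K=cloud("side");Q=P.reshape(-1,3)
k=(abs(Q[:,1]-.233)<.034)&(Q[:,0]>.44)&(Q[:,0]<.57)&(Q[:,2]>.16)&(Q[:,2]<.25)&(cv2.cvtColor(im,cv2.COLOR_BGR2HSV)[...,1].ravel()<60)
cyl(Q[k],0,.024,"B")
cv2.imwrite("pics/s2.png",cv2.resize(im[170:330,120:300],None,fx=3,fy=3))
E
```

```text
4.7333 [0.51175594 0.23424128 0.23311711] [ 0.06642498 -0.66410441 -3.46653489] 0.047533795025388945 29.99653598642908
B 986 792 s0 0.4841 p [ 0.235   0.0075  0.225  -0.0125  0.0223] ends [0.4615 0.4624 0.4627 0.559  0.5607 0.5624] rms 0.0013
```

View pics/s2.png

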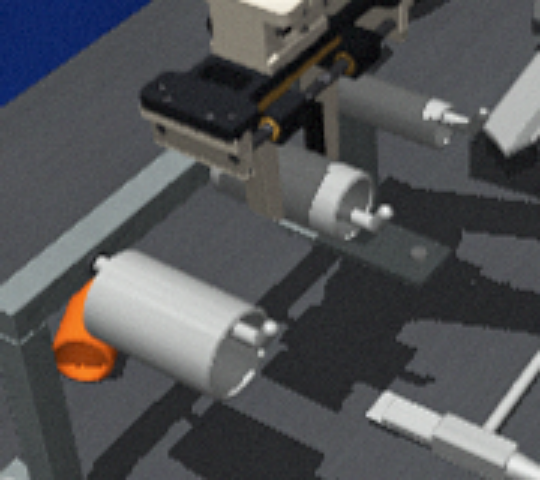

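The pipe is up about 22 mm with the rod mid-bore (crop (365,215)), and it weighs about 3.5 N. I'll withdraw along -x.

Emit:
send_rows([
  [[1,-0.1,0,0,0],[1,-0.2,0,0,0],[1,-0.3,0,0,0],[1,-0.4,0,0,0],[1,-0.5,0,0,0],[1,-0.6,0,0,0],[1,-0.7,0,0,0],[1,-0.75,0,0,0],[1,-0.75,0,0,0],[1,-0.75,0,0,0],[1,-0.75,0,0,0]],
])

```text
t: 5.7
tool_pos: [0.3615, 0.2339, 0.2316]
orientation: [3.142, 0.001, 0.001]
force: [0.2, 0.6, -3.9]
opening: 0.0473
gripper_force: 30.0
```

Emit:
send_rows([
  [[1,0,-0.2,0.15,0.1],[1,0,-0.4,0.15,0.2],[1,0,-0.6,0.15,0.3],[1,0,-0.8,0.15,0.4],[1,0,-1,0.15,0.5],[1,0,-1,0.15,0.6],[1,0,-1,0.15,0.7],[1,0,-1,0.15,0.8],[1,0,-1,0.15,0.8],[1,0,-1,0.15,0.8]],
])

```text
t: 6.53
tool_pos: [0.3614, 0.0336, 0.2616]
orientation: [-2.873, -1.272, 0.0]
force: [0.2, 0.6, -3.9]
opening: 0.0476
gripper_force: 30.0
```

Emit:
send_rows([
  [[1,0.1,-0.1,0,0.1],[1,0.2,-0.2,0,0.2],[1,0.3,-0.3,0,0.3],[1,0.4,-0.4,0,0.4],[1,0.5,-0.5,0,0.5],[1,0.6,-0.6,0,0.6],[1,0.7,-0.7,0,0.7],[1,0.79,-0.77,0,0.795],[1,0.79,-0.77,0,0.795],[1,0.79,-0.77,0,0.795],[1,0.79,-0.77,0,0.795]],
])

```text
t: 7.45
tool_pos: [0.5189, -0.1195, 0.261]
orientation: [-2.11, -2.325, 0.001]
force: [-0.6, -0.1, -4.1]
opening: 0.0474
gripper_force: 30.0
```

```bash
cat > look.py <<'E'
import sys
from h import *
from fit import cyl
s=telemetry.read_state();print(s["t"],s["tool_pos"].round(4),s["force"].round(2),s["opening"],s["orientation"].round(3),s["q"].round(2))
zc=float(sys.argv[1]);t=s["tool_pos"]
for cam in("side","top","wrist"):
    im,d,P,T,K=cloud(cam);cv2.imwrite(f"pics/{cam}_{sys.argv[2]}.png",im)
    Q=P.reshape(-1,3)[cv2.cvtColor(im,cv2.COLOR_BGR2HSV)[...,1].ravel()<60]
    def box(a,b,c): return Q[(Q[:,0]>a[0])&(Q[:,0]<a[1])&(Q[:,1]>b[0])&(Q[:,1]<b[1])&(Q[:,2]>c[0])&(Q[:,2]<c[1])]
    f=[]
    for nm,q in(("held+",box((.48,.56),(t[1]+.012,t[1]+.056),(zc-.008,zc+.03))),("held-",box((.48,.56),(t[1]-.054,t[1]-.012),(zc-.008,zc+.03))),("clamped",box((.49,.57),(-.253,-.195),(.08,.118)))):
        if len(q)>80: cyl(q,1,.024,cam+nm)
E
python3 look.py .251 a
```

```text
7.45 [ 0.5189 -0.1195  0.261 ] [-0.63 -0.15 -4.06] 0.047395613005981836 [-2.110e+00 -2.325e+00  1.000e-03] [-0.32 -0.06  1.64  0.    1.57 -0.42]
sideheld+ 293 266 s0 -0.0854 p [ 0.5139 -0.1556  0.2521 -0.0525  0.0227] ends [-0.1074 -0.1072 -0.1071 -0.0647 -0.0638 -0.0638] rms 0.0011
sideclamped 208 208 s0 -0.2262 p [ 0.5288 -0.086   0.0855 -0.0221  0.0224] ends [-0.2525 -0.2523 -0.2522 -0.2035 -0.2028 -0.2026] rms 0.001
topheld+ 170 166 s0 -0.0747 p [ 0.5142 -0.1111  0.252  -0.0471  0.0229] ends [-0.0902 -0.0899 -0.0889 -0.0665 -0.0662 -0.0657] rms 0.0008
wristheld+ 7352 7034 s0 -0.087 p [ 0.5164 -0.1272  0.2522 -0.0111  0.0243] ends [-0.1075 -0.1073 -0.1071 -0.0667 -0.0663 -0.0656] rms 0.0004
wristheld- 2405 2405 s0 -0.1547 p [ 0.5226 -0.0949  0.2525  0.0072  0.024 ] ends [-0.1682 -0.1671 -0.1665 -0.1428 -0.1336 -0.1315] rms 0.0003
```

Emit:
send_rows([
  [[1,0,0,-0.2,0],[1,0,0,-0.4,0],[1,0,0,-0.6,0],[1,0,0,-0.7,0],[1,0,0,-0.76,0],[1,0,0,-0.79,0],[1,0,0,-0.79,0],[1,0,0,-0.79,0]],
])

```text
t: 8.27
tool_pos: [0.5202, -0.1203, 0.1055]
orientation: [2.106, 2.328, 0.002]
force: [0.1, -0.7, -3.7]
opening: 0.0477
gripper_force: 30.0
```

```bash
python3 look.py .094 b
```

```text
8.2667 [ 0.5202 -0.1203  0.1055] [ 0.07 -0.65 -3.67] 0.047697261872479704 [2.106e+00 2.328e+00 2.000e-03] [-0.32  0.05  1.82 -0.    1.27 -0.42]
sideheld+ 274 243 s0 -0.0868 p [ 0.5155 -0.1954  0.0962 -0.0493  0.0229] ends [-0.1083 -0.1081 -0.1079 -0.0658 -0.0655 -0.0654] rms 0.0013
topheld+ 89 85 s0 -0.0739 p [ 0.5157 -0.255   0.0984 -0.0073  0.0212] ends [-0.0851 -0.0849 -0.0847 -0.0679 -0.0677 -0.0675] rms 0.0013
wristheld+ 7078 6976 s0 -0.0874 p [ 0.5181 -0.1079  0.0972 -0.0082  0.0238] ends [-0.1083 -0.108  -0.1078 -0.0679 -0.0675 -0.0669] rms 0.0003
wristheld- 2411 2411 s0 -0.1558 p [ 0.5247 -0.0988  0.0972  0.0013  0.024 ] ends [-0.1694 -0.1685 -0.1679 -0.1439 -0.1336 -0.1323] rms 0.0003
```

View pics/wrist_b.png

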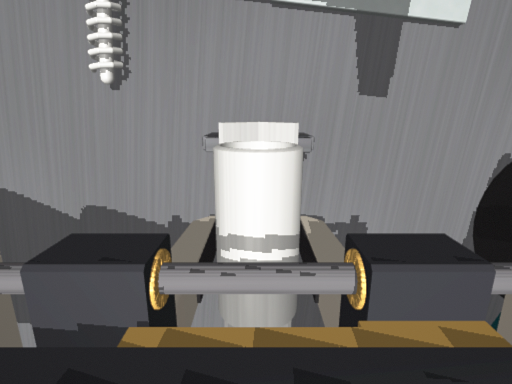

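The wrist view shows the V's far end at columns 219–298 and the pipe at 215–302, both centred on 258, so they are in line. I'll lower gently.

Emit:
send_rows([
  [[1,0,0,-0.02,0],[1,0,0,-0.035,0],[1,0,0,-0.05,0],[1,0,0,-0.05,0],[1,0,0,-0.05,0]],
])

```text
t: 8.83
tool_pos: [0.5208, -0.1203, 0.0947]
orientation: [2.106, 2.327, 0.003]
force: [6.1, -0.1, -1.4]
opening: 0.0474
gripper_force: 30.0
```

Emit:
send_rows([
  [[1,0,0,-0.005,0],[1,0,0,-0.01,0],[1,0,0,-0.01,0],[1,0,0,-0.01,0]],
])

```text
t: 9.17
tool_pos: [0.5211, -0.1204, 0.0944]
orientation: [2.105, 2.327, 0.003]
force: [0.5, 2.7, 13.4]
opening: 0.0477
gripper_force: 30.0
```

Emit:
send_rows([
  [[1,0,0,0.005,0],[1,0.002,-0.02,0.005,0],[1,0.005,-0.05,0.005,0],[1,0.008,-0.08,0.005,0],[1,0.011,-0.11,0.005,0],[1,0.014,-0.14,0.005,0],[1,0.016,-0.16,0.005,0],[1,0.016,-0.16,0.005,0],[1,0.016,-0.16,0.005,0]],
])

```text
t: 9.92
tool_pos: [0.5241, -0.1516, 0.0944]
orientation: [2.106, 2.328, 0.005]
force: [3.2, 5.2, 6.9]
opening: 0.0475
gripper_force: 30.0
```

```bash
python3 look.py .085 c
```

```text
9.9167 [ 0.5241 -0.1516  0.0944] [3.16 5.18 6.91] 0.047493990241855286 [2.106 2.328 0.005] [-0.38  0.1   1.79  0.    1.25 -0.48]
sideheld+ 258 224 s0 -0.1178 p [ 0.5198 -0.2369  0.0854 -0.0692  0.0232] ends [-0.1396 -0.1393 -0.1392 -0.0971 -0.0963 -0.096 ] rms 0.0015
topheld+ 161 152 s0 -0.1088 p [ 5.197e-01 -1.694e-01  8.550e-02  3.000e-04  2.270e-02] ends [-0.1268 -0.1264 -0.1253 -0.0989 -0.0986 -0.0985] rms 0.0014
wristheld+ 7179 7012 s0 -0.1188 p [ 0.5215 -0.1115  0.0855 -0.0054  0.0241] ends [-0.1396 -0.1394 -0.1392 -0.099  -0.0985 -0.0977] rms 0.0004
wristheld- 2434 2434 s0 -0.1869 p [ 0.528  -0.0854  0.0857  0.0079  0.0239] ends [-0.2056 -0.2051 -0.2001 -0.1749 -0.166  -0.1638] rms 0.0003
wristclamped 366 366 s0 -0.1982 p [ 0.5287 -0.1247  0.0872  0.0537  0.0224] ends [-0.2186 -0.2182 -0.2169 -0.195  -0.195  -0.195 ] rms 0.0005
```

Friction is about 5 N and the axis height is 85.5 mm. Now I'll creep to contact.

Emit:
send_rows([
  [[1,0.001,-0.01,0,0],[1,0.002,-0.02,0,0],[1,0.002,-0.02,0,0],[1,0.002,-0.02,0,0]],
])

```text
t: 10.4
tool_pos: [0.5244, -0.1549, 0.0944]
orientation: [2.106, 2.329, 0.006]
force: [2.4, 8.9, 8.9]
opening: 0.0476
gripper_force: 30.0
```

Emit:
send_rows([
  [[1,0,-0.005,0,0],[1,0.001,-0.01,0,0],[1,0.001,-0.01,0,0],[1,0.001,-0.01,0,0]],
])

```text
t: 10.73
tool_pos: [0.5245, -0.1566, 0.0944]
orientation: [2.106, 2.329, 0.006]
force: [2.4, 10.1, 9.5]
opening: 0.0478
gripper_force: 30.0
```

Emit:
send_rows([
  [[1,0,-0.005,0,0],[1,0.001,-0.01,0,0],[1,0.001,-0.01,0,0],[1,0.001,-0.01,0,0]],
])

```text
t: 11.07
tool_pos: [0.5247, -0.1585, 0.0944]
orientation: [2.106, 2.329, 0.006]
force: [2.2, 9.8, 10.1]
opening: 0.047
gripper_force: 30.0
```

```bash
python3 - <<'E'
from h import *
a,b=cloud("side")[0],cloud("top")[0]
cv2.imwrite("pics/j.png",np.hstack([cv2.resize(a[140:240,265:345],(400,500),interpolation=2),cv2.resize(b[180:240,340:388],(400,500),interpolation=2)]))
E
```

```text
(no output)
```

View pics/j.png

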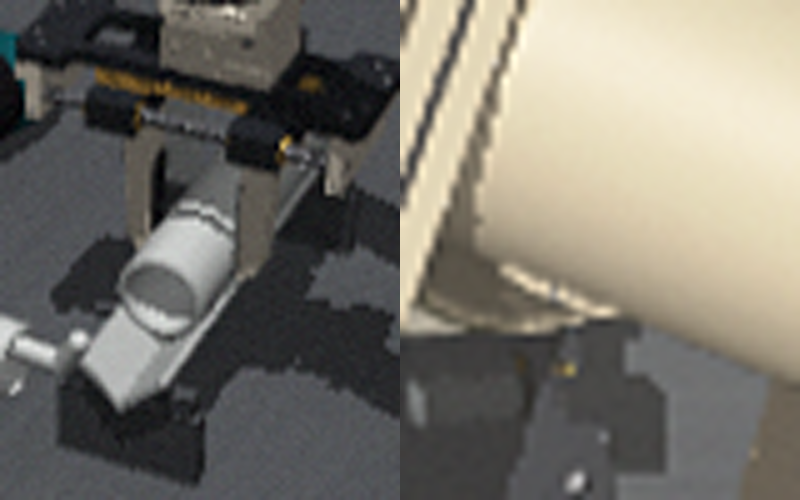

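The left panel shows the held pipe in the V, but the gripper hides the joint. I'll check the pipe's rear end to tell sliding from slipping.

```bash
python3 look.py .085 d | grep -v clamped
```

```text
11.1667 [ 0.5248 -0.1585  0.0944] [ 2.77 10.35  9.83] 0.04727482558859648 [2.106 2.329 0.006] [-0.39  0.1   1.78  0.    1.25 -0.49]
sideheld+ 249 215 s0 -0.1254 p [ 0.521  -0.2612  0.0841 -0.0776  0.0242] ends [-0.1464 -0.1462 -0.1461 -0.1039 -0.1037 -0.103 ] rms 0.0016
topheld+ 177 172 s0 -0.1175 p [ 0.5205 -0.1097  0.0848 -0.0255  0.0232] ends [-0.1364 -0.1364 -0.1346 -0.106  -0.1056 -0.1052] rms 0.0012
wristheld+ 7155 7013 s0 -0.1256 p [ 0.5222 -0.1106  0.0855 -0.0057  0.024 ] ends [-0.1465 -0.1463 -0.1461 -0.1059 -0.1054 -0.1047] rms 0.0004
wristheld- 2569 2569 s0 -0.1944 p [ 0.5287 -0.0989  0.0856  0.0136  0.0239] ends [-0.2124 -0.2112 -0.2105 -0.1818 -0.172  -0.1705] rms 0.0003
```

Emit:
send_rows([
  [[1,0,-0.005,0,0],[1,0.001,-0.01,0,0],[1,0.001,-0.01,0,0],[1,0.001,-0.01,0,0]],
])

```text
t: 11.65
tool_pos: [0.5248, -0.1597, 0.0944]
orientation: [-2.107, -2.33, -0.007]
force: [2.1, 14.0, 11.6]
opening: 0.0473
gripper_force: 30.0
```

Emit:
send_rows([
  [[1,0,-0.005,0,0],[1,0.001,-0.01,0,0],[1,0.001,-0.01,0,0],[1,0.001,-0.01,0,0]],
])

```text
t: 11.98
tool_pos: [0.5249, -0.1598, 0.0944]
orientation: [-2.105, -2.329, -0.01]
force: [-0.2, 23.0, 15.3]
opening: 0.0474
gripper_force: 30.0
```

Contact: the TCP stalled and the push rose to 23 N. I'll relax the load, open and rise.

Emit:
send_rows([
  [[1,0,0.006,0.003,0],[1,0,0.006,0.003,0],[1,0,0.006,0.003,0],[-1,0,0.006,0.003,0],[-1,0,0.006,0.003,0],[-1,0,0.006,0.003,0],[-1,0,0.006,0.003,0],[-1,0,0.006,0.003,0],[-1,0,0.006,0.003,0],[-1,0,0.006,0.003,0],[-1,0,0.006,0.003,0],[-1,0,0.006,0.05,0],[-1,0,0.006,0.2,0],[-1,0,0.006,0.4,0],[-1,0,0.006,0.6,0],[-1,0,0.006,0.8,0],[-1,0,0.006,0.9,0],[-1,0,0.006,0.9,0],[-1,0,0.006,0.9,0]],
])

```text
t: 13.57
tool_pos: [0.5243, -0.1632, 0.2752]
orientation: [2.105, 2.327, 0.002]
force: [-0.4, 0.1, -0.8]
opening: 0.0931
gripper_force: 0.0
```

```bash
python3 - <<'E'
from h import *
from fit import cyl
b,d,P,T,K=cloud("wrist");a=cloud("side")[0]
s=telemetry.read_state();print(s["tool_pos"],s["force"],s["opening"])
Q=P.reshape(-1,3)[cv2.cvtColor(b,cv2.COLOR_BGR2HSV)[...,1].ravel()<60]
for n,lo,hi in(("placed",-.20,-.10),("clamped",-.255,-.212)):
    k=(Q[:,1]>lo)&(Q[:,1]<hi)&(abs(Q[:,0]-.526)<.035)&(Q[:,2]>.08)&(Q[:,2]<.12)
    if k.sum()>80: cyl(Q[k],1,.024,n)
cv2.imwrite("pics/f.png",np.hstack([cv2.resize(a[140:240,265:345],(384,480),interpolation=2),cv2.resize(b,None,fx=.8,fy=1.25)]))
E
```

```text
[ 0.52284514 -0.16259666  0.27147766] [-1.0528054   0.19932753 -0.66147695] 0.09305381779951293
placed 3392 3392 s0 -0.1513 p [ 0.5247 -0.097   0.0856 -0.0011  0.024 ] ends [-0.2    -0.1996 -0.1991 -0.1082 -0.1075 -0.1058] rms 0.0004
clamped 1319 1319 s0 -0.2329 p [ 5.326e-01 -9.600e-02  8.590e-02 -3.000e-04  2.400e-02] ends [-0.2549 -0.2547 -0.2545 -0.2125 -0.2124 -0.212 ] rms 0.0003
```

View pics/f.png

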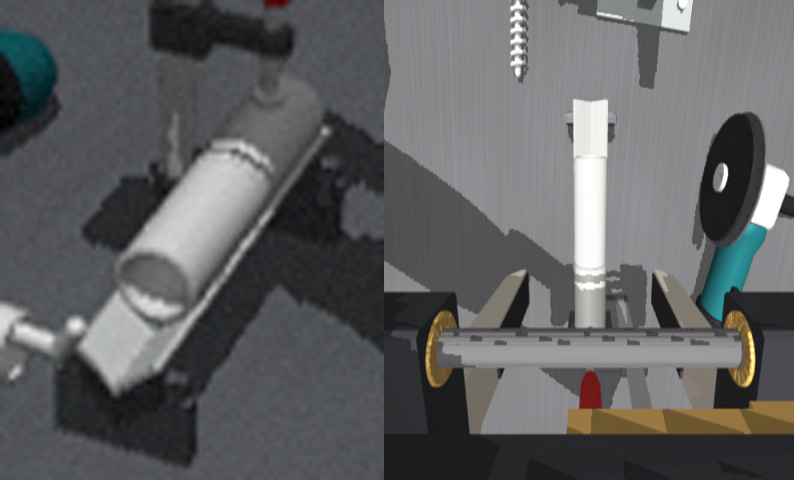

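In the picture the two pipes are collinear (fit offset about 0.1 mm) and butted, with no visible gap at (240,155) or (590,270). The gripper is clear.

```bash
python3 -c "
from h import *
print(telemetry.read_state()['dq'].round(3)); print(order.close_job())"
```

```text
[ 0.     0.014  0.02   0.001  0.001 -0.001]
the job is handed in; nothing more can be done
None
```

I hung off the matching 48.3 mm pipe, laid it in the V in line with the clamped pipe, butted it up and let go, then handed the job in; my last fit put the axes within about 0.1 mm with no visible gap, and no verdict came back.

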